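# Put a microscope objective away under a dust cover

### The arm

A 6-joint arm with a two-finger parallel gripper is mounted at the origin on the work surface. World frame = base frame: x ahead of the robot, y to its left, z up, the work surface at z = 0. Lengths are in mm, angles in rad, forces in N, time in s.
With the tool pointing down it reaches from about 350 to 975 mm from the base axis. Payload 7.1 kg.
Tool frame: the origin (TCP) lies midway between the tips of the shut fingers; the grasp point (between the pads) lies 19 mm behind it (ctrl.grip_depth is the distance from the TCP to the grasp point, in mm); z points along the fingers, y is the line along which they close (so a half turn about z gives the same grasp; the last joint's range is limited). The gripper opens to 88 mm and grips with 3 to 60 N. Pads are 20 mm wide; open, the fingers measure 115 mm over their backs; the gripper's body (75 mm by 178 mm) begins 61 mm behind the grasp point.
Start: joints at [-1.326, 0.423, 1.63, -0, 1.089, -0.019], TCP at [162.988, -603.357, 191.975] pointing down, gripper open.
Joint ranges: [-3, 3], [-0.9, 2.11], [0.09, 2.58], [-1.31, 4.45], [0.11, 2.69], [-2.54, 2.54]. Speed limits (rad/s): [2.39, 2.39, 3.01, 3.14, 3.14, 3.14].

### API

Orientations are given as a rotation vector (axis times angle).
In Python, from workcell import get_obs, vision, ctrl gives the robot as it stands.
- The arm moves only by the tool step_arm, never from a script. Its argument "plan" is a list of rows, each a list of 7 numbers: the opening, from -1 (shut) to 1 (fully open), then the shift along the tool's x, y, z as a fraction of full scale, then the turn, a rotation vector about the tool's x, y, z as a fraction of full scale. In form: [[fingers, dx, dy, dz, wx, wy, wz], ...]. A call has 1 to 20 rows; each row shifts and turns the commanded pose from where the row before left it, along the tool's axes as they then stand; what a row does not reach is not made up. Full scale, the value 1, is 50 mm for a shift and 0.12 rad for a turn. A row lasts 1/8 s, in which the tool goes at most 62.5 mm and 10.7 degrees, less where a joint would pass 70% of its speed; a pose out of reach is approached as far as the arm can. A call with a number of a shift or a turn outside -1 to 1 is refused whole. A call with a gripper value outside its range is refused whole. The fingers move at their own pace and stop on an object; the grip force is fixed at half the most. Time passes only in rows, so rows that do not move let the fingers close. It gives the time, the measured TCP pose, the force, the opening and the grip force at its end, in the units of the state.
- get_obs(): the state, without advancing time (a new reading comes with each control period).
- vision.get_image(name): name is "scene" or "top" or "wrist"; returns a dict with "pixels" (384x512x3 uint8, red, green, blue), "depth" (384x512 float32, mm along the optical axis (not along the pixel's ray), 0 where there is no reading), "fx", "fy", "cx", "cy" (pixels), "k1" (the pictures are not rectified: a ray, as slopes to the right and down, at radius r is drawn at 1 + k1 r^2 times it, then the intrinsics apply), "T" (4x4, takes a point from camera to world coordinates); the wrist camera has in their place "T_tool_cam" (4x4, takes a point from camera to tool coordinates, whose origin is the TCP and whose axes are the flange's). Camera axes: x right, y down, z forward; pixel columns grow to the right and rows downward; lengths in mm; the calibration is good to about 2 mm. A picture is of the moment at which its call begins: read the wrist's pose just before it.
- ctrl.close_job(): hands the job in; it is judged then, once.
The state is a dict: "t": time; "qpos": joint angles; "qvel": joint speeds; "joint_torque": joint torques, N m; "ee_pos": TCP position; "orientation": TCP orientation; "ft_force": force on the tool from outside, world axes, zero at the start; "moment": the same for the moment, N m; "width": finger opening in mm; "grasp_force": force on a finger pad.
Only numpy, scipy, OpenCV 4.12 (cv2) and the standard library are available. Lean on these libraries where they do the work, as an engineer would, in place of code of your own. Each camera call takes 0.05 s, during which the arm holds its last target. There are 200 camera calls.

### The job

Put the yellow objective away in a dust-proof column on the green mat: first stand the blue pot mouth-up in the middle of the mat, then lower the yellow objective upright into it without dropping it, close it with the white pot mouth-down, rim squarely on rim, and last lay the yellow tag flat on the middle of the white pot so that everyone can see what is inside. Let go of each piece before you go on to the next, and leave the red objective, the red tag and the oil bottle where they are.

Things in the scene. Friction and masses are not known exactly. Their poses are not given: they have to be found in the camera images.
- mat: Round flat green mat, 90 mm across, 4 mm thick, fixed to the bench. Origin at the centre of its underside (on the bench); z up. All the things listed stand on the bench in a shuffled arrangement, upright, at least 120 mm apart from centre to centre.
- base_pot: Blue plastic pot standing mouth-up: straight round cylinder 62 mm outside diameter, 36 mm high, wall 7 mm (48 mm inside), floor 5 mm thick, about 0.1 kg. Origin at the centre of its underside; z up, through the mouth.
- yellow_objective: Microscope objective with a YELLOW nose, standing nose-up, 62 mm high, 0.11 kg. Up to 34 mm a steel cylinder 27 mm in diameter with a thin black ring, then a cone, and from 38 to 60 mm the straight nose, 20 mm in diameter. Origin at the centre of its underside; z up. In the pot the rim is 31 mm above its underside: fingers holding the nose, tips above 35 mm, clear the rim.
- cover_pot: White plastic pot standing mouth-down, the way it goes on: straight round cylinder 62 mm in outside diameter, 56 mm high, wall 7 mm (48 mm inside, 51 mm deep), closed flat top, about 0.12 kg. Origin at the centre of its mouth (lower rim); z up, towards the closed top, whose face is at z = 56 mm. Its rim matches that of the blue pot.
- yellow_tag: Flat YELLOW plastic disc, 36 mm in diameter, 12 mm thick, 20 g. Origin at the centre of its underside; z up.
- red_objective: Same objective but with a RED nose, 62 mm high, 27 mm in diameter. Bystander, to be left alone. Origin at the centre of its underside; z up.
- red_tag: Same disc as the yellow tag but RED, 36 mm in diameter, 12 mm thick. Bystander, to be left alone. Origin at the centre of its underside; z up.
- oil_bottle: Small amber bottle with a paper label and a black cap, 32 mm in diameter, 68 mm high. Bystander, to be left alone. Origin at the centre of its underside; z up.
Not all that is in view belongs to the job. Several things have the shape of the cover_pot; the one meant has the colours described above. Of the things that look like the mat, the smaller one is meant.

How it is judged (in metres and radians):
On the way, in this order (a step that is already met when the one before it is completed fails the run):
1. the blue pot stands mouth-up in the middle of the green mat, let go (horizontal distance between base_pot and mat below 0.013 m and z of base_pot in the frame of mat between 0.001 and 0.008 m and angle between base_pot's own z axis and vertical below 0.1 rad and contact force between the fingers and base_pot below 0.05 N and linear speed of base_pot below 0.03 m/s), for 0.2 s.
2. the yellow objective stands upright in the blue pot, let go (horizontal distance between base_pot and mat below 0.013 m and z of base_pot in the frame of mat between 0.001 and 0.008 m and angle between base_pot's own z axis and vertical below 0.1 rad and horizontal distance between yellow_objective and base_pot below 0.0125 m and z of yellow_objective in the frame of base_pot between 0.002 and 0.009 m and angle between yellow_objective's own z axis and vertical below 0.15 rad and contact force between the fingers and yellow_objective below 0.05 N and linear speed of yellow_objective below 0.03 m/s), for 0.2 s.
3. the white pot sits mouth-down, rim on rim, on the blue pot, let go (horizontal distance between base_pot and mat below 0.013 m and z of base_pot in the frame of mat between 0.001 and 0.008 m and angle between each of base_pot, cover_pot's own z axis and vertical below 0.1 rad and horizontal distance between yellow_objective and base_pot below 0.0125 m and z of yellow_objective in the frame of base_pot between 0.002 and 0.009 m and angle between yellow_objective's own z axis and vertical below 0.15 rad and horizontal distance between cover_pot and base_pot below 0.007 m and z of cover_pot in the frame of base_pot between 0.033 and 0.04 m and contact force between the fingers and cover_pot below 0.05 N and linear speed of cover_pot below 0.03 m/s), for 0.2 s.
4. the yellow tag lies flat on the white pot, let go (horizontal distance between base_pot and mat below 0.013 m and z of base_pot in the frame of mat between 0.001 and 0.008 m and angle between each of base_pot, cover_pot, yellow_tag's own z axis and vertical below 0.1 rad and horizontal distance between yellow_objective and base_pot below 0.0125 m and z of yellow_objective in the frame of base_pot between 0.002 and 0.009 m and angle between yellow_objective's own z axis and vertical below 0.15 rad and horizontal distance between cover_pot and base_pot below 0.007 m and z of cover_pot in the frame of base_pot between 0.033 and 0.04 m and horizontal distance between yellow_tag and cover_pot below 0.013 m and z of yellow_tag in the frame of cover_pot between 0.053 and 0.06 m and contact force between the fingers and yellow_tag below 0.05 N and linear speed of yellow_tag below 0.03 m/s), for 0.2 s.
At the end, for the whole second after the job is handed in: At rest and released: blue pot mouth-up on the green mat, within 13 mm of its centre; yellow objective upright on the floor of the blue pot; white pot mouth-down, rim on rim on the blue pot, axes within 7 mm; yellow tag flat on the white pot's top, within 13 mm of its centre (horizontal distance between base_pot and mat below 0.013 m and z of base_pot in the frame of mat between 0.001 and 0.008 m and angle between each of base_pot, cover_pot, yellow_tag's own z axis and vertical below 0.1 rad and horizontal distance between yellow_objective and base_pot below 0.0125 m and z of yellow_objective in the frame of base_pot between 0.002 and 0.009 m and angle between yellow_objective's own z axis and vertical below 0.15 rad and horizontal distance between cover_pot and base_pot below 0.007 m and z of cover_pot in the frame of base_pot between 0.033 and 0.04 m and horizontal distance between yellow_tag and cover_pot below 0.013 m and z of yellow_tag in the frame of cover_pot between 0.053 and 0.06 m and linear speed of each of base_pot, yellow_objective, cover_pot, yellow_tag below 0.02 m/s and angular speed of each of base_pot, yellow_objective, cover_pot, yellow_tag below 0.3 rad/s); the robot touches nothing.
It fails at once if the red objective is moved by more than 15 mm or tipped (distance of red_objective from where it was at the start of the episode above 0.015 m or angle between red_objective's own z axis and vertical above 0.5 rad).
It fails at once if the red tag is moved by more than 15 mm or tipped (distance of red_tag from where it was at the start of the episode above 0.015 m or angle between red_tag's own z axis and vertical above 0.5 rad).
It fails at once if the oil bottle is moved by more than 15 mm or tipped (distance of oil_bottle from where it was at the start of the episode above 0.015 m or angle between oil_bottle's own z axis and vertical above 0.5 rad).
It fails at once if the yellow objective is dropped (falling free faster than 0.5 m/s) (contact force between the fingers and yellow_objective below 0.01 N and linear speed of yellow_objective above 0.5 m/s).
It also fails if it takes over 115 s, if anything falls off the work surface, if the arm or the gripper's body presses on something with over 40 N, if the wrist force passes 120 N, or if a joint passes its speed limit or range.

## Working session

There is one attempt and no reset: what is moved stays moved. The work goes in short steps, Python scripts to look and compute and a tool call to move; the robot and the scene stay as the last step left them, time stands still between calls to the robot, and variables do not carry over. Pictures are saved under pics/ and viewed, at most 14 in all, crops included, and the job is handed in when it is done.

Besides the shell and the picture viewer there is one more tool, called after ">>>" by a JSON object that holds its "api" and its "payload", one argument or row to a line. step_arm: Moves the arm, as the interface text tells. Its arguments: {"type":"object","properties":{"plan":{"type":"array","items":{"type":"array","items":{"type":"number","minimum":-1,"maximum":1}}}},"required":["plan"]}

```bash
mkdir -p pics; cat > h.py <<'E'
import numpy as np, cv2
from workcell import get_obs, vision, ctrl
from scipy.spatial.transform import Rotation as R
def grab(name):
    o=get_obs(); im=vision.get_image(name)
    if name=='wrist':
        T=np.eye(4);T[:3,:3]=R.from_rotvec(o['orientation']).as_matrix();T[:3,3]=o['ee_pos']
        im['T']=T@np.array(im['T_tool_cam'])
    return im
def cloud(im):
    d=im['depth'];h,w=d.shape
    v,u=np.mgrid[0:h,0:w]
    K=np.array([[im['fx'],0,im['cx']],[0,im['fy'],im['cy']],[0,0,1]])
    p=cv2.undistortPoints(np.stack([u,v],-1).reshape(-1,1,2).astype(float),K,np.array([im['k1'],0,0,0.])).reshape(h,w,2)
    P=np.stack([p[...,0]*d,p[...,1]*d,d],-1)
    T=np.array(im['T']);W=P@T[:3,:3].T+T[:3,3]
    W[d<=0]=np.nan
    return W
def save(im,n,crop=None,s=1):
    a=im['pixels'][...,::-1]
    if crop: a=a[crop[1]:crop[3],crop[0]:crop[2]]
    cv2.imwrite('pics/'+n,cv2.resize(a,None,fx=s,fy=s,interpolation=cv2.INTER_CUBIC))
E
python3 - <<'E'
from h import *
o=get_obs();print(o['t'],o['ee_pos'],o['orientation'],o['width'])
a=grab('top');b=grab('scene')
save(a,'top.png',s=1.5);save(b,'scene.png',s=1.5)
np.savez('top.npz',W=cloud(a),px=a['pixels'],T=a['T'])
W=cloud(a);g=np.isfinite(W[...,2]);print(np.nanpercentile(W[...,2],[1,10,50,90,99]),g.mean(),np.array(a['T']).round(2))
# blobs above surface
m=(g&(W[...,2]>7)&(W[...,2]<120)).astype(np.uint8)
n,l,s,c=cv2.connectedComponentsWithStats(m)
for i in range(1,n):
    if s[i,4]<40: continue
    q=W[l==i];zt=np.percentile(q[:,2],95);t=(l==i)&(W[...,2]>zt-5)
    xy=W[t][:,:2];col=a['pixels'][t].mean(0).astype(int)
    print(s[i].tolist(),'ctr px',c[i].round(),'ztop %.0f'%zt,'mid',((xy.min(0)+xy.max(0))/2).round(1),'ext',np.ptp(xy,axis=0).round(),col)
E
```

```text
0.0 [ 162.84057795 -602.786343    191.2169438 ] [-3.11282522e+00 -4.12990671e-01  2.68844803e-04] 87.80749095755132
[-7.57251199e+02 -7.49204569e+02 -5.42007396e-01  2.61303558e+00
  3.55084755e+01] 0.9961090087890625 [[ 2.0000e-02 -9.8000e-01  1.7000e-01  4.3015e+02]
 [-1.0000e+00 -2.0000e-02 -3.0000e-02  1.8410e+01]
 [ 3.0000e-02 -1.7000e-01 -9.8000e-01  9.3243e+02]
 [ 0.0000e+00  0.0000e+00  0.0000e+00  1.0000e+00]]
[104, 69, 71, 44, 2355] ctr px [139.  90.] ztop 37 mid [858.6 298.7] ext [117. 179.] [100  99  95]
[308, 69, 21, 33, 210] ctr px [316.  87.] ztop 10 mid [ 898.3 -185.6] ext [97. 55.] [138 126 110]
[327, 70, 17, 32, 183] ctr px [334.  87.] ztop 10 mid [ 898.6 -233.4] ext [93. 44.] [137 128 114]
[345, 71, 14, 30, 180] ctr px [352.  86.] ztop 11 mid [ 899.3 -280. ] ext [87. 37.] [137 128 114]
[363, 72, 14, 31, 173] ctr px [369.  87.] ztop 11 mid [ 897.2 -330.5] ext [90. 37.] [137 127 113]
[378, 75, 17, 29, 206] ctr px [387.  88.] ztop 11 mid [ 892.9 -376.6] ext [85. 45.] [138 127 112]
[345, 101, 15, 35, 203] ctr px [353. 118.] ztop 11 mid [ 804.6 -278.8] ext [98. 39.] [13
[... 484 characters left out ...]
 34.] [153 136  40]
[315, 186, 15, 14, 159] ctr px [322. 192.] ztop 69 mid [ 591.9 -189.5] ext [13. 15.] [53 48 44]
[234, 218, 25, 26, 505] ctr px [246. 230.] ztop 58 mid [489.    5.9] ext [59. 59.] [157 162 163]
[84, 224, 16, 11, 137] ctr px [ 92. 229.] ztop 63 mid [486.5 384.8] ext [17. 16.] [108  79  75]
[392, 228, 16, 11, 134] ctr px [399. 233.] ztop 62 mid [ 493.2 -382.2] ext [17. 14.] [113 105  75]
[145, 246, 28, 27, 326] ctr px [158. 259.] ztop 38 mid [415.3 220. ] ext [62. 61.] [ 41  75 130]
[273, 249, 27, 26, 549] ctr px [286. 262.] ztop 58 mid [415.4 -94.7] ext [59. 59.] [108  61 124]
[341, 266, 14, 15, 174] ctr px [348. 273.] ztop 14 mid [ 389.2 -254. ] ext [35. 34.] [151  47  41]
```

View pics/top.png

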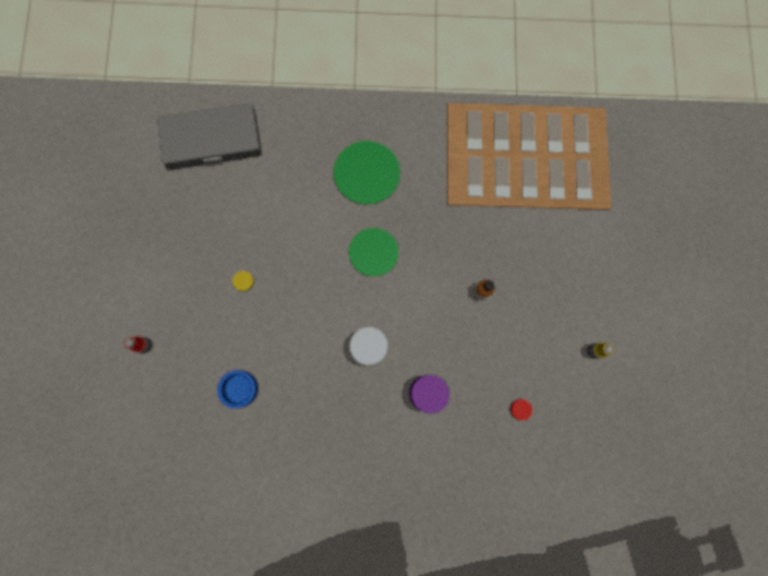

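View pics/scene.png

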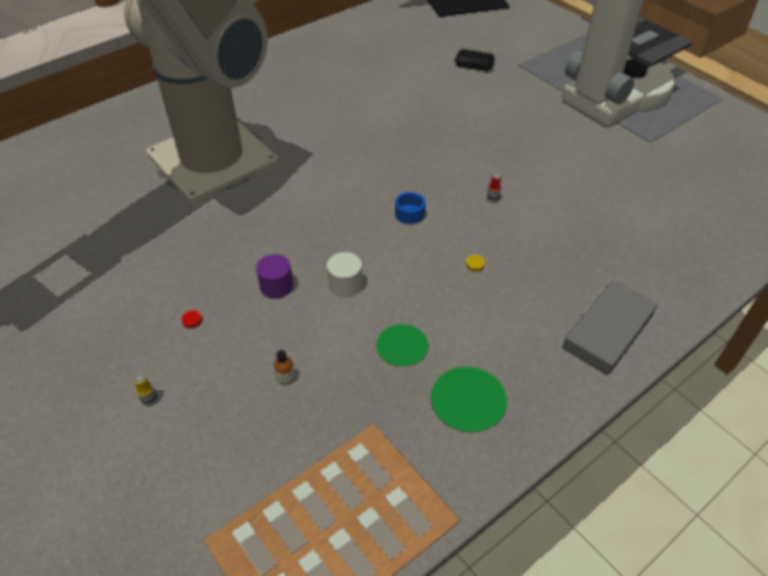

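The pictures show two green mats (top.png at 1.5x): the larger at (367,172) and the smaller at (374,252). The smaller one is meant. Two pots have the cover's shape: white at (368,346) and purple at (430,394). The white one fits. The yellow-nosed objective is at (601,350) and the red one at (138,344). The yellow tag is at (243,281) and the red tag at (521,409). I'll confirm these in one enlarged crop and measure the mats and the other targets.

```bash
cat >> h.py <<'E'
def go(x,y,z,yaw=None):
    """tool-frame shift (in full-scale units) from the present pose to world x,y,z; plus wz"""
    o=get_obs();M=R.from_rotvec(o['orientation']).as_matrix()
    d=M.T@(np.array([x,y,z])-o['ee_pos'])/50
    print('t %.2f'%o['t'],'pos',np.round(o['ee_pos'],1),'tool x,y dirs',M[:2,:2].T.round(3).tolist(),'tilt',M[2,2].round(4),'shift units',d.round(3))
E
python3 - <<'E'
from h import *
D=np.load('top.npz');W=D['W'];px=D['px'];T=D['T']
hsv=cv2.cvtColor(px,cv2.COLOR_RGB2HSV)
m=((hsv[...,0]>45)&(hsv[...,0]<80)&(hsv[...,1]>120)).astype(np.uint8)
n,l,s,c=cv2.connectedComponentsWithStats(m)
for i in range(1,n):
    if s[i,4]<100: continue
    q=W[l==i];(cx,cy),(a,b),_=cv2.minAreaRect(q[:,:2].astype(np.float32))
    print(c[i].round(1),'mean',np.nanmean(q,0).round(1),'size',round(a),round(b))
im=px[150:290,220:420];import cv2
a=cv2.resize(px[155:285,215:415][...,::-1],None,fx=4,fy=4,interpolation=cv2.INTER_CUBIC);cv2.imwrite('pics/crop1.png',a)
go(415.3,220,150)
E
```

```text
[244.  114.7] mean [805.6  17.4   5.1] size 106 85
[248.6 167.7] mean [657.6   1.7   3.8] size 84 60
t 0.10 pos [ 162.8 -602.8  191.3] tool x,y dirs [[0.965, 0.261], [0.261, -0.965]] tilt -1.0 shift units [  9.165 -14.57    0.846]
```

View pics/crop1.png

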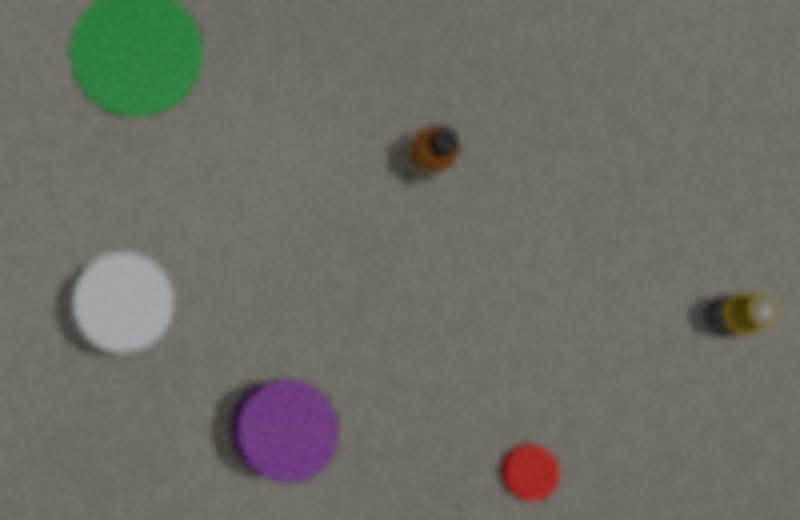

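The crop confirms the white cover pot at (123,302), beside the purple look-alike at (287,430). It also shows the smaller mat at (136,52) and the yellow-nosed objective at (748,312). I'll move over the mat and square up the tool.

>>> {"api": "step_arm", "payload": {
  "plan": [
    [1,0.8,-0.62,-0.08,0,0,0],
    [1,0.8,-0.62,-0.08,0,0,0],
    [1,0.8,-0.62,-0.08,0,0,0],
    [1,0.8,-0.62,-0.08,0,0,0],
    [1,0.8,-0.62,-0.08,0,0,0],
    [1,0.8,-0.62,-0.08,0,0,0],
    [1,0.8,-0.62,-0.08,0,0,0],
    [1,0.8,-0.62,-0.08,0,0,0],
    [1,0.8,-0.62,-0.08,0,0,0],
    [1,0.8,-0.62,-0.08,0,0,0],
    [1,0.8,-0.62,-0.08,0,0,0],
    [1,0.8,-0.62,-0.08,0,0,0],
    [1,0.8,-0.62,-0.08,0,0,0],
    [1,0.8,-0.62,-0.08,0,0,0],
    [1,0.8,-0.62,-0.08,0,0,0],
    [1,0,0,0,0,0,0.735],
    [1,0,0,0,0,0,0.735],
    [1,0,0,0,0,0,0.735],
    [1,0,0,0,0,0,0],
    [1,0,0,0,0,0,0]
  ]
}}

```text
t: 2.6
ee_pos: [620.8, 2.0, 251.8]
orientation: [-3.142, -0.001, 0.001]
ft_force: [0.1, -1.0, -0.8]
width: 87.7
grasp_force: 0.0
```

```bash
cat >> h.py <<'E'
def ray(im,u,v,z):
    K=np.array([[im['fx'],0,im['cx']],[0,im['fy'],im['cy']],[0,0,1]])
    p=cv2.undistortPoints(np.array([[[u,v]]],float),K,np.array([im['k1'],0,0,0.]))[0,0]
    T=np.array(im['T']);d=T[:3,:3]@np.array([p[0],p[1],1]);return T[:3,3]+d*(z-T[2,3])/d[2]
E
python3 - <<'E'
from h import *
a=grab('top');print(ray(a,248.6,167.7,4).round(1))
w=grab('wrist');save(w,'w1.png')
print(np.array(w['T']).round(2))
W=cloud(w);print(np.nanpercentile(W[...,2],[1,10,50,90,99]).round(1))
hsv=cv2.cvtColor(w['pixels'],cv2.COLOR_RGB2HSV)
m=((hsv[...,0]>45)&(hsv[...,0]<80)&(hsv[...,1]>120)).astype(np.uint8)
n,l,s,c=cv2.connectedComponentsWithStats(m)
for i in range(1,n):
    if s[i,4]>300:
        q=W[l==i];print(s[i],c[i].round(1),ray(w,*c[i],4).round(1),np.nanmin(q,0).round(),np.nanmax(q,0).round(),np.nanmedian(q,0).round(1))
go(415.3,220,150)
E
```

```text
[657.5   1.9   4. ]
[[ 0.0000e+00 -9.5000e-01 -3.1000e-01  7.0499e+02]
 [-1.0000e+00 -0.0000e+00 -0.0000e+00  2.1300e+00]
 [-0.0000e+00  3.1000e-01 -9.5000e-01  4.4415e+02]
 [ 0.0000e+00  0.0000e+00  0.0000e+00  1.0000e+00]]
[-2.200e+00 -1.200e+00  3.000e-01  3.834e+02  3.965e+02]
[ 205    0   88   68 5017] [248.3  29.4] [795.9  17.7   4. ] [747. -43.  -1.] [832.  78.   9.] [796.6  17.9   5.1]
[ 231   99   58   59 2674] [259.4 128.3] [660.5   2.2   4. ] [616. -42.   1.] [703.  46.   6.] [660.9   2.8   3.8]
t 2.70 pos [620.9   1.9 251.9] tool x,y dirs [[1.0, 0.0], [0.0, -1.0]] tilt -1.0 shift units [-4.111 -4.362  2.039]
```

View pics/w1.png

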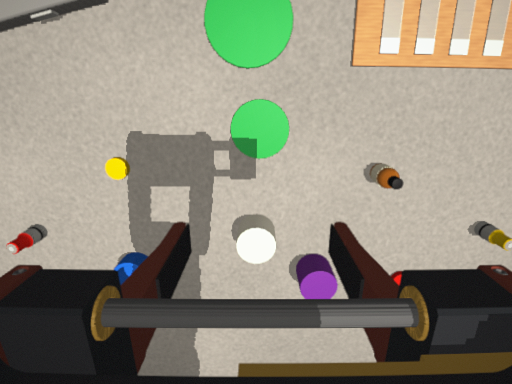

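The wrist picture shows the mat at (259,128), the white pot at (256,245) and the tag at (116,168). Its mat position agrees with the top camera to within 3 mm. Next is a look at the blue pot from just behind it.

>>> {"api": "step_arm", "payload": {
  "plan": [
    [1,-0.5,-0.436,0.1,0,0,0],
    [1,-0.5,-0.436,0.1,0,0,0],
    [1,-0.5,-0.436,0.1,0,0,0],
    [1,-0.5,-0.436,0.1,0,0,0],
    [1,-0.5,-0.436,0.1,0,0,0],
    [1,-0.5,-0.436,0.1,0,0,0],
    [1,-0.5,-0.436,0.1,0,0,0],
    [1,-0.5,-0.436,0.1,0,0,0],
    [1,-0.5,-0.436,0.1,0,0,0],
    [1,-0.5,-0.436,0.1,0,0,0],
    [1,0,0,0,0,0,0],
    [1,0,0,0,0,0,0]
  ]
}}

```text
t: 4.2
ee_pos: [371.8, 220.2, 202.3]
orientation: [-3.141, -0.0, -0.001]
ft_force: [0.4, -0.7, 1.1]
width: 87.7
grasp_force: 0.0
```

```bash
cat >> h.py <<'E'
def blobs(im,zlo=7,zmax=120,amin=150):
    W=cloud(im);m=((W[...,2]>zlo)&(W[...,2]<zmax)).astype(np.uint8)
    n,l,s,c=cv2.connectedComponentsWithStats(m)
    for i in range(1,n):
        if s[i,4]<amin: continue
        q=W[l==i];zt=np.percentile(q[:,2],90);t=(l==i)&(np.abs(W[...,2]-zt)<3)
        (x,y),r=cv2.minEnclosingCircle(W[t][:,:2].astype(np.float32))
        print(s[i].tolist(),'zt %.1f'%zt,'circle %.1f %.1f r %.1f'%(x,y,r),'med',np.median(W[t],0).round(1),im['pixels'][t].mean(0).astype(int))
E
python3 - <<'E'
from h import *
w=grab('wrist');save(w,'w2.png');blobs(w);go(415.3,220,10)
E
```

```text
[402, 39, 74, 59, 3424] zt 56.4 circle 489.1 8.4 r 31.4 med [489.7   9.2  55.6] [246 247 243]
[100, 61, 40, 26, 646] zt 61.2 circle 485.3 387.2 r 10.4 med [485.  385.5  61.2] [209 121 113]
[234, 106, 49, 51, 962] zt 36.5 circle 415.2 221.9 r 30.9 med [416.7 222.2  35.5] [ 58 124 216]
[466, 110, 46, 51, 1894] zt 56.0 circle 412.8 -85.1 r 28.4 med [410.1 -74.8  55.5] [145  64 172]
[322, 328, 55, 35, 1651] zt 32.1 circle 46.8 47.7 r 20.3 med [51.2 48.2 31.8] [92 84 69]
t 4.25 pos [372.1 220.  202.3] tool x,y dirs [[1.0, -0.001], [-0.001, -1.0]] tilt -1.0 shift units [8.610e-01 1.000e-03 3.847e+00]
```

View pics/w2.png

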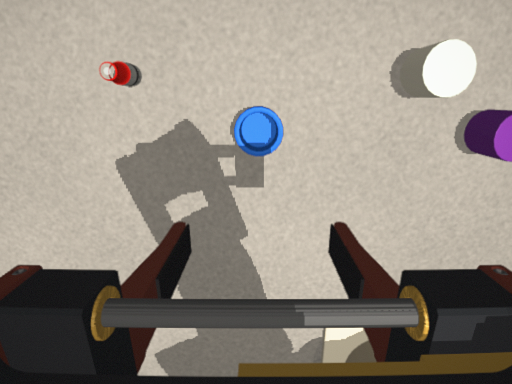

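The blue pot is in the picture at (258,130), which puts it at (415.3, 221.5) with its top at 36 mm, as it should be. I'll descend and grip it.

>>> {"api": "step_arm", "payload": {
  "plan": [
    [1,0.44,0.0,0.4,0,0,0],
    [1,0.43,-0.03,0.4,0,0,0],
    [1,0,0,0.6,0,0,0],
    [1,0,0,0.6,0,0,0],
    [1,0,0,0.6,0,0,0],
    [1,0,0,0.5,0,0,0],
    [1,0,0,0.4,0,0,0],
    [1,0,0,0.33,0,0,0],
    [1,0,0,0,0,0,0],
    [-1,0,0,0,0,0,0],
    [-1,0,0,0,0,0,0],
    [-1,0,0,0,0,0,0],
    [-1,0,0,0,0,0,0],
    [-1,0,0,0,0,0,0],
    [-1,0,0,0,0,0,0]
  ]
}}

```text
t: 6.12
ee_pos: [414.6, 221.7, 10.5]
orientation: [-3.142, 0.001, -0.0]
ft_force: [0.3, 0.1, -0.3]
width: 31.2
grasp_force: 0.0
```

```bash
python3 - <<'E'
from h import *
o=get_obs();print(o['width'],o['grasp_force'])
b=grab('scene');a=grab('top');w=grab('wrist')
A=cv2.resize(b['pixels'][80:200,200:360],None,fx=4,fy=4)[:,:,::-1];B=w['pixels'][...,::-1]
cv2.imwrite('pics/c3.png',A);cv2.imwrite('pics/w3.png',B);blobs(a)
E
```

```text
31.242073666874493 0.0
[104, 69, 71, 44, 2356] zt 36.5 circle 858.9 299.6 r 92.5 med [856.8 299.5  35.1] [102 101  97]
[361, 71, 16, 62, 366] zt 10.1 circle 854.5 -316.4 r 89.5 med [ 844.2 -328.9    8.3] [140 131 118]
[306, 72, 17, 28, 193] zt 10.1 circle 894.2 -172.1 r 42.5 med [ 892.3 -177.3    8.4] [140 130 115]
[325, 73, 20, 60, 412] zt 9.9 circle 848.3 -223.8 r 87.0 med [ 846.5 -231.     8.2] [140 129 114]
[341, 72, 17, 32, 191] zt 10.1 circle 893.6 -286.4 r 45.6 med [ 894.7 -280.3    8.3] [140 130 115]
[378, 75, 17, 29, 181] zt 10.0 circle 894.0 -378.1 r 42.9 med [ 890.3 -379.6    8.3] [140 131 116]
[310, 102, 19, 31, 229] zt 10.1 circle 804.0 -180.8 r 44.3 med [ 802.1 -181.9    8.3] [142 129 113]
[343, 103, 21, 33, 214] zt 9.9 circle 801.6 -286.7 r 47.2 med [ 801.1 -281.2    8.3] [142 131 116]
[380, 106, 20, 33, 199] zt 9.9 circle 795.9 -381.7 r 48.2 med [ 801.4 -379.8    8.4] [139 130 116]
[155, 180, 14, 14, 152] zt 13.8 circle 599.6 226.1 r 17.7 med [600.5 226.5  12.4] [156 139  42]
[315, 186, 15, 14, 161] zt 67.3 circle 592.4 -189.9 r 8.1 med [ 593.  -189.6   67.1] [55 50 46]
[234, 218, 25, 26, 506] zt 57.6 circle 489.6 6.5 r 30.4 med [488.9   7.1  56.2] [160 164 166]
[273, 249, 27, 26, 549] zt 57.6 circle 414.4 -94.3 r 30.7 med [413.9 -92.3  56.2] [110  62 126]
[341, 266, 14, 15, 172] zt 13.8 circle 389.6 -253.7 r 18.4 med [ 390.4 -253.9   12.6] [153  49  43]
```

View pics/c3.png

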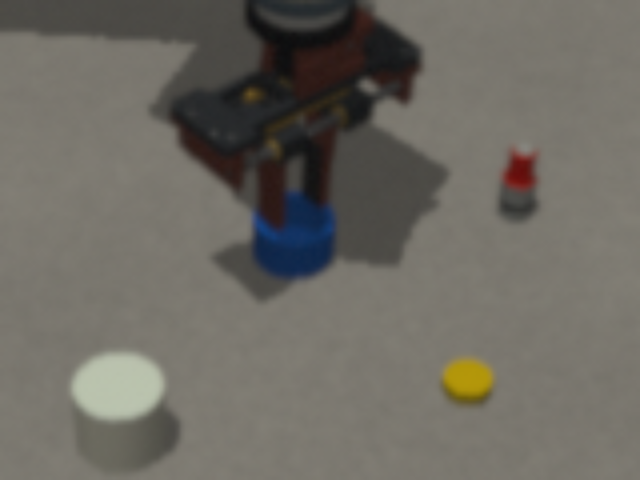

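View w3.

View pics/w3.png

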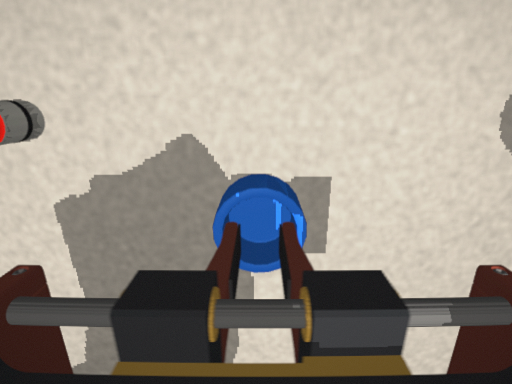

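```bash
python3 - <<'E'
from h import *
print({k:np.round(v,3) for k,v in get_obs().items()})
b=grab('scene');W=cloud(b)
# points around the pot / fingers
m=(np.abs(W[...,0]-415)<60)&(np.abs(W[...,1]-221)<70)&(W[...,2]>5)&(W[...,2]<90)
hsv=cv2.cvtColor(b['pixels'],cv2.COLOR_RGB2HSV)
blue=m&(hsv[...,0]>95)&(hsv[...,0]<130)&(hsv[...,1]>120)
q=W[blue];print('blue',len(q),q.min(0).round(),q.max(0).round(),np.median(q,0).round())
f=m&~blue;q=W[f]
for lo in range(5,90,10):
    s=q[(q[:,2]>=lo)&(q[:,2]<lo+10)]
    if len(s):print(lo,len(s),s[:,:2].min(0).round(),s[:,:2].max(0).round())
E
```

```text
{'t': np.float64(6.275), 'qpos': array([0.466, 0.515, 2.065, 0.   , 0.562, 2.037]), 'qvel': array([-0.001, -0.001,  0.   ,  0.002, -0.003, -0.001]), 'joint_torque': array([ 5.0000e-03, -4.5967e+01, -1.3494e+01, -1.0000e-02, -7.1000e-02,
        0.0000e+00]), 'ee_pos': array([414.64 , 221.669,  10.465]), 'orientation': array([ 3.142e+00, -1.000e-03, -0.000e+00]), 'ft_force': array([-0.548, -0.681, -0.374]), 'moment': array([0.045, 0.04 , 0.021]), 'grasp_force': np.float64(0.0), 'width': np.float64(19.531)}
blue 274 [390. 189.   5.] [451. 251.  49.] [428. 214.  23.]
5 18 [404. 190.] [474. 291.]
15 5 [403. 192.] [440. 244.]
25 6 [385. 193.] [443. 240.]
35 12 [388. 197.] [432. 249.]
45 30 [403. 202.] [429. 243.]
55 41 [407. 201.] [430. 242.]
65 38 [405. 201.] [429. 239.]
75 30 [408. 199.] [428. 242.]
85 19 [408. 198.] [429. 242.]
```

```bash
python3 - <<'E'
from h import *
print(ctrl.grip_depth,get_obs()['width'])
w=grab('wrist');W=cloud(w);px=w['pixels'].astype(int)
for r in range(215,275,6): print(r,[(c,tuple(px[r,c]),*W[r,c].round(0).astype(int)) for c in (215,232,240,260,285,292)])
b=grab('scene');W=cloud(b);px=b['pixels'].astype(int)
for r in range(118,150,2): print(r,[(c,tuple(px[r,c]),*W[r,c].round(0)) for c in (269,272,278,281)])
E
```

```text
18.700000000000003 15.442567993711965
215 [(215, (np.int64(68), np.int64(88), np.int64(127)), np.int64(427), np.int64(250), np.int64(34)), (232, (np.int64(34), np.int64(88), np.int64(171)), np.int64(415), np.int64(242), np.int64(5)), (240, (np.int64(33), np.int64(89), np.int64(172)), np.int64(415), np.int64(236), np.int64(4)), (260, (np.int64(36), np.int64(90), np.int64(173)), np.int64(415), np.int64(221), np.int64(4)), (285, (np.int64(31), np.int64(88), np.int64(171)), np.int64(415), np.int64(203), np.int64(5)), (292, (np.int64(23), np.int64(67), np.int64(135)), np.int64(427), np.int64(201), np.int64(34))]
221 [(215, (np.int64(30), np.int64(85), np.int64(171)), np.int64(424), np.int64(250), np.int64(36)), (232, (np.int64(35), np.int64(90), np.int64(173)), np.int64(411), np.int64(242), np.int64(6)), (240, (np.int64(46), np.int64(75), np.int64(141)), np.int64(410), np.int64(236), np.int64(5)), (260, (np.int64(31), np.int64(88), np.int64(171)), np.int64(410), np.int64(221), np.int64(6)), (285, (np.int64(34), np.int64(86), np.int64(164)), np.int64(410), np.int64(202), np.int64(5)), (292
[... 10939 characters left out ...]
.float64(441.0), np.float64(199.0), np.float64(19.0)), (278, (np.int64(18), np.int64(41), np.int64(77)), np.float64(449.0), np.float64(216.0), np.float64(15.0)), (281, (np.int64(58), np.int64(64), np.int64(78)), np.float64(448.0), np.float64(228.0), np.float64(7.0))]
148 [(269, (np.int64(32), np.int64(46), np.int64(74)), np.float64(435.0), np.float64(193.0), np.float64(9.0)), (272, (np.int64(24), np.int64(42), np.int64(74)), np.float64(439.0), np.float64(201.0), np.float64(8.0)), (278, (np.int64(65), np.int64(71), np.int64(87)), np.float64(446.0), np.float64(219.0), np.float64(3.0)), (281, (np.int64(113), np.int64(111), np.int64(106)), np.float64(446.0), np.float64(231.0), np.float64(-3.0))]
```

The pot wasn't touched. Both the wrist and the scene camera put the fingertips at z≈42 while the reported TCP is at 10.5, so the tips sit about 30 mm short of the TCP. I'll lift, then measure the tips in the tool frame when shut and when open.

>>> {"api": "step_arm", "payload": {
  "plan": [
    [-1,0,0,-0.8,0,0,0],
    [-1,0,0,-0.8,0,0,0],
    [-1,0,0,0,0,0,0],
    [-1,0,0,0,0,0,0]
  ]
}}

```text
t: 6.92
ee_pos: [414.3, 221.5, 90.1]
orientation: [3.141, -0.001, -0.0]
ft_force: [-1.0, -0.3, -0.4]
width: 0.4
grasp_force: 0.0
```

```bash
cat >> h.py <<'E'
def tips():
    """lowest points of the reddish fingers, in the tool frame, from wrist and scene cameras"""
    for n in ('wrist','scene'):
        o=get_obs();im=grab(n);W=cloud(im);M=R.from_rotvec(o['orientation']).as_matrix()
        L=(W-o['ee_pos'])@M;px=im['pixels'].astype(int)
        red=(px[...,0]>1.3*px[...,2])&(px[...,0]<110)&(np.abs(L[...,0])<25)&(np.abs(L[...,1])<70)&(L[...,2]>-75)&(L[...,2]<15)
        for s in (-1,1):
            q=L[red&(np.sign(L[...,1])==s)]
            if len(q): print(n,s,len(q),'z top pct',np.percentile(q[:,2],[50,90,97,100]).round(1),'x',np.percentile(q[:,0],[5,95]).round(),'y',np.percentile(q[:,1],[5,95]).round())
E
python3 - <<'E'
from h import *
o=get_obs();print(o['ee_pos'].round(1),o['width'],o['grasp_force']);tips()
E
```

```text
[414.3 221.5  90.1] 0.35765379441998274 0.0
wrist -1 589 z top pct [-59.8 -38.1 -33.3 -31.4] x [10. 12.] y [-10.  -2.]
wrist 1 591 z top pct [-59.7 -37.8 -33.6 -30.6] x [10. 12.] y [2. 9.]
scene -1 32 z top pct [-53.3 -39.4 -36.1 -35.8] x [ 9. 14.] y [-9. -1.]
scene 1 81 z top pct [-54.6 -38.9 -34.4 -32.6] x [-8. 13.] y [ 2. 11.]
```

>>> {"api": "step_arm", "payload": {
  "plan": [
    [1,0,0,0,0,0,0],
    [1,0,0,0,0,0,0],
    [1,0,0,0,0,0,0],
    [1,0,0,0,0,0,0],
    [1,0,0,0,0,0,0],
    [1,0,0,0,0,0,0],
    [1,0,0,0,0,0,0],
    [1,0,0,0,0,0,0]
  ]
}}

```text
t: 8.02
ee_pos: [414.7, 221.7, 90.5]
orientation: [-3.142, 0.001, -0.0]
ft_force: [0.0, 0.5, 0.2]
width: 76.8
grasp_force: 0.0
```

```bash
python3 - <<'E'
from h import *
o=get_obs();print(o['ee_pos'].round(1),o['width'],o['grasp_force']);tips()
blobs(grab('top'),amin=100)
E
```

```text
[414.7 221.7  90.5] 76.82318051644562 0.0
wrist -1 653 z top pct [-58.5 -38.6 -33.9 -31. ] x [ 9. 12.] y [-47. -39.]
wrist 1 628 z top pct [-58.9 -38.6 -34.6 -30.9] x [10. 12.] y [39. 47.]
scene -1 29 z top pct [-58.1 -41.2 -37.7 -36.8] x [ 8. 14.] y [-48. -41.]
scene 1 76 z top pct [-54.4 -37.8 -34.7 -30.7] x [-7. 13.] y [42. 51.]
[104, 69, 71, 44, 2355] zt 36.4 circle 859.0 298.6 r 93.4 med [858.7 301.3  35.1] [102 101  97]
[325, 70, 19, 32, 199] zt 10.0 circle 898.4 -235.2 r 46.2 med [ 893.6 -230.3    8.2] [140 129 114]
[343, 72, 18, 32, 198] zt 9.9 circle 894.1 -283.8 r 46.1 med [ 889.7 -279.9    8.2] [140 129 113]
[379, 73, 18, 31, 204] zt 9.9 circle 895.6 -371.3 r 46.6 med [ 889.5 -379.1    8.3] [140 130 114]
[310, 74, 15, 26, 176] zt 10.0 circle 893.5 -182.7 r 37.6 med [ 894.5 -180.6    8.5] [138 131 118]
[363, 75, 15, 28, 189] zt 10.0 circle 893.0 -330.9 r 42.3 med [ 889.2 -330.5    8.3] [141 132 118]
[311, 102, 15, 30, 223] zt 10.2 circle 805.8 -176.7 r 42.7 med [ 806.1 -179.7    8.4] [141 131 117]
[326, 102, 16, 33, 204] zt 10.3 circle 803.0 -230.2 r 47.4 med [ 802.5 -231. 
[... 202 characters left out ...]
 8.1] [141 130 116]
[382, 106, 16, 28, 176] zt 10.0 circle 804.7 -383.9 r 41.6 med [ 802.8 -379.7    8.1] [138 130 117]
[155, 180, 14, 14, 151] zt 13.7 circle 600.0 226.0 r 17.6 med [598.4 225.4  12.5] [157 140  39]
[315, 186, 15, 14, 161] zt 68.3 circle 592.0 -189.6 r 8.0 med [ 590.9 -189.6   68.2] [54 50 47]
[234, 218, 25, 26, 503] zt 57.6 circle 489.5 6.9 r 30.6 med [488.5   7.7  56.1] [160 164 165]
[391, 228, 17, 11, 131] zt 61.1 circle 493.1 -383.1 r 9.3 med [ 492.  -382.1   61.9] [116 109  80]
[273, 249, 27, 26, 550] zt 57.9 circle 414.5 -94.3 r 30.6 med [414.4 -94.6  56.3] [111  62 127]
[341, 266, 14, 15, 172] zt 13.8 circle 389.4 -253.9 r 18.2 med [ 389.3 -253.9   12.3] [154  47  41]
```

The tips are consistently 31 mm short of the reported TCP, in both cameras and whether open or shut. From here I'll plan with tip z = ee z + 31. Next I go down until the tips are at about 12 mm, then grip.

>>> {"api": "step_arm", "payload": {
  "plan": [
    [1,0,0,0,0,0,0],
    [1,0,0,0,0,0,0],
    [1,0,0,0.5,0,0,0],
    [1,0,0,0.5,0,0,0],
    [1,0,0,0.5,0,0,0],
    [1,0,0,0.3,0,0,0],
    [1,0,0,0.2,0,0,0],
    [1,0,0,0.15,0,0,0],
    [1,0,0,0,0,0,0]
  ]
}}

```text
t: 9.3
ee_pos: [414.7, 221.7, -17.2]
orientation: [3.142, -0.001, -0.0]
ft_force: [-0.3, -0.4, 0.1]
width: 87.6
grasp_force: 0.0
```

>>> {"api": "step_arm", "payload": {
  "plan": [
    [-1,0,0,0,0,0,0],
    [-1,0,0,0,0,0,0],
    [-1,0,0,0,0,0,0],
    [-1,0,0,0,0,0,0],
    [-1,0,0,0,0,0,0]
  ]
}}

```text
t: 9.93
ee_pos: [414.9, 221.8, -16.7]
orientation: [-3.141, 0.001, -0.001]
ft_force: [-0.8, 0.1, 5.7]
width: 62.0
grasp_force: 30.0
```

It's holding the pot: opening 62.0 mm, 30 N. Lift, carry it over the mat, and stop just above.

>>> {"api": "step_arm", "payload": {
  "plan": [
    [-1,0,0,-0.4,0,0,0],
    [-1,0,0,-0.8,0,0,0],
    [-1,0,0,-0.8,0,0,0],
    [-1,0.49,0.44,0,0,0,0],
    [-1,0.49,0.44,0,0,0,0],
    [-1,0.49,0.44,0,0,0,0],
    [-1,0.49,0.44,0,0,0,0],
    [-1,0.49,0.44,0,0,0,0],
    [-1,0.49,0.44,0,0,0,0],
    [-1,0.49,0.44,0,0,0,0],
    [-1,0.49,0.44,0,0,0,0],
    [-1,0.49,0.44,0,0,0,0],
    [-1,0.49,0.44,0,0,0,0],
    [-1,0,0,0,0,0,0],
    [-1,0,0,0.6,0,0,0],
    [-1,0,0,0.6,0,0,0],
    [-1,0,0,0,0,0,0]
  ]
}}

```text
t: 12.05
ee_pos: [656.2, 2.2, 20.4]
orientation: [-3.141, 0.001, 0.01]
ft_force: [-0.5, -0.1, -0.1]
width: 62.3
grasp_force: 30.0
```

```bash
python3 - <<'E'
from h import *
w=grab('wrist');save(w,'w4.png');blobs(w);go(659,2,-12.7)
E
```

```text
[159, 185, 202, 114, 14426] zt 104.8 circle 667.4 2.3 r 43.5 med [667.3  33.1 105.1] [53 34 29]
[0, 255, 15, 22, 189] zt 12.2 circle 606.9 219.6 r 9.0 med [607.7 216.8  11.4] [224 206   4]
[463, 266, 14, 29, 188] zt 15.6 circle 593.2 -175.7 r 9.9 med [ 594.4 -173.5   14.5] [126 119 102]
[224, 346, 60, 17, 726] zt 20.8 circle 513.1 7.2 r 19.9 med [518.4   8.4  20.3] [142 136 121]
t 12.10 pos [657.8   2.1  22.1] tool x,y dirs [[1.0, -0.0], [-0.0, -1.0]] tilt -1.0 shift units [0.026 0.001 0.695]
```

View pics/w4.png

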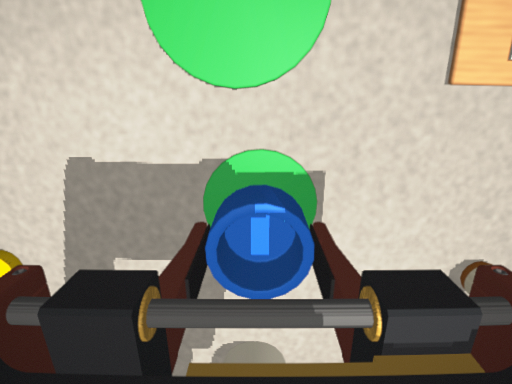

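The pot (260,240) hangs level over the mat, whose far edge is at (260,150). I'll check the mat's centre from its visible arc before setting the pot down.

```bash
cat >> h.py <<'E'
from scipy.optimize import least_squares
def fitc(P,r):
    f=lambda p:np.hypot(P[:,0]-p[0],P[:,1]-p[1])-r
    s=least_squares(f,P.mean(0)[:2],loss='soft_l1');return s.x.round(1),np.abs(s.fun).mean().round(2)
E
python3 - <<'E'
from h import *
w=grab('wrist');W=cloud(w);hsv=cv2.cvtColor(w['pixels'],cv2.COLOR_RGB2HSV)
g=(hsv[...,0]>45)&(hsv[...,0]<80)&(hsv[...,1]>120)
P=[]
for c in range(208,314,3):
    r=np.where(g[120:230,c])[0]
    if len(r): P.append(ray(w,c,r[0]+120-.5,4))
print('mat',fitc(np.array(P)[:,:2],45))
m=(hsv[...,0]>100)&(hsv[...,0]<125)&(hsv[...,1]>150)
q=W[m];zt=np.percentile(q[:,2],85);t=m&(np.abs(W[...,2]-zt)<3);P=W[t]
print('pot rim z',zt,cv2.minEnclosingCircle(P[:,:2].astype(np.float32)));go(659,2,-12.7)
E
```

```text
mat (array([658.9,   2.2]), np.float64(0.24))
pot rim z nan ((0.0, 0.0), 0.0)
t 12.15 pos [659.1   2.   23.3] tool x,y dirs [[1.0, -0.0], [-0.0, -1.0]] tilt -1.0 shift units [-0.001  0.     0.719]
```

>>> {"api": "step_arm", "payload": {
  "plan": [
    [-1,0,0,0.4,0,0,0],
    [-1,0,0,0.2,0,0,0],
    [-1,0,0,0.11,0,0,0],
    [-1,0,0,0,0,0,0],
    [-1,0,0,0,0,0,0]
  ]
}}

```text
t: 12.78
ee_pos: [659.6, 1.4, -12.6]
orientation: [-3.142, 0.001, -0.0]
ft_force: [-0.2, 0.7, -2.2]
width: 62.2
grasp_force: 30.0
```

>>> {"api": "step_arm", "payload": {
  "plan": [
    [1,0,0,0,0,0,0],
    [1,0,0,0,0,0,0],
    [1,0,0,0,0,0,0],
    [1,0,0,0,0,0,0],
    [1,0,0,-0.3,0,0,0],
    [1,0,0,-0.9,0,0,0],
    [1,0,0,-0.9,0,0,0],
    [1,0,0,-0.9,0,0,0],
    [1,-0.44,0.77,0,0,0,0],
    [1,-0.44,0.77,0,0,0,0],
    [1,-0.44,0.77,0,0,0,0],
    [1,-0.44,0.77,0,0,0,0],
    [1,-0.44,0.77,0,0,0,0],
    [1,-0.44,0.77,0,0,0,0],
    [1,-0.44,0.77,0,0,0,0],
    [1,-0.44,0.77,0,0,0,0],
    [1,-0.44,0.77,0,0,0,0],
    [1,-0.44,0.77,0,0,0,0],
    [1,0,0,0,0,0,0],
    [1,0,0,0,0,0,0]
  ]
}}

```text
t: 15.28
ee_pos: [439.3, -383.1, 138.1]
orientation: [3.141, -0.002, 0.001]
ft_force: [0.5, -0.3, 0.5]
width: 87.8
grasp_force: 0.0
```

```bash
python3 - <<'E'
from h import *
w=grab('wrist');save(w,'w5.png');blobs(w);a=grab('top');W=cloud(a)
hsv=cv2.cvtColor(a['pixels'],cv2.COLOR_RGB2HSV)
m=(hsv[...,0]>100)&(hsv[...,0]<125)&(hsv[...,1]>150)&(W[...,2]>30)&(W[...,0]>500);P=W[m];print('blue rim',cv2.minEnclosingCircle(P[:,:2].astype(np.float32)),np.median(P,0).round(1))
# objective axis by lower steel body and nose
W=cloud(w);m=(np.hypot(W[...,0]-491,W[...,1]+382)<40)
for lo,hi in((10,30),(42,57),(59,64)):
    P=W[m&(W[...,2]>lo)&(W[...,2]<hi)]; print(lo,hi,len(P),P[:,:2].min(0).round(1),P[:,:2].max(0).round(1))
go(491,-382,6)
E
```

```text
[18, 5, 70, 43, 1969] zt 67.3 circle 591.7 -189.7 r 8.6 med [ 591.3 -190.9   67.4] [37 36 35]
[249, 116, 26, 29, 594] zt 61.7 circle 491.2 -385.3 r 10.0 med [ 491.3 -385.4   61.4] [197 178  90]
[0, 170, 49, 64, 2303] zt 55.7 circle 411.1 -106.0 r 27.5 med [ 409.9 -114.4   55.4] [136  59 163]
[139, 198, 30, 29, 638] zt 12.3 circle 390.4 -254.6 r 17.9 med [ 391.  -254.5   11.3] [198  29  21]
blue rim ((659.0184936523438, 0.968522846698761), 29.952247619628906) [655.1   2.3  39.2]
10 30 205 [ 478.1 -398.8] [ 504.8 -374. ]
42 57 21 [ 494.4 -393.3] [ 501.3 -375.8]
59 64 163 [ 481.6 -394.8] [ 501.2 -376. ]
t 15.38 pos [ 439.7 -382.4  137.8] tool x,y dirs [[1.0, 0.0], [0.0, -1.0]] tilt -1.0 shift units [ 1.025 -0.007  2.637]
```

View pics/w5.png

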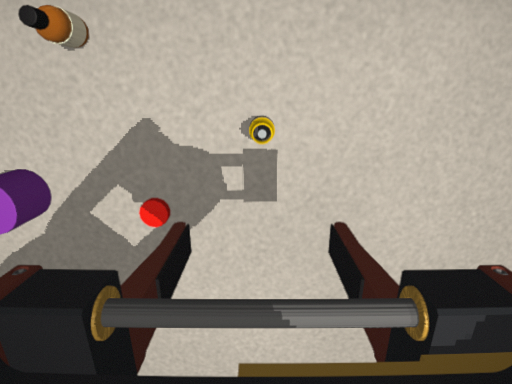

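The picture shows the yellow-nosed objective upright at (262,130), which is (491.3, -385.4) with its top at 61.7. The blue pot sits on the mat 1 mm off centre. I'll grip the nose with the tips at about 38 mm.

>>> {"api": "step_arm", "payload": {
  "plan": [
    [1,0.5,0.06,0,0,0,0],
    [1,0.53,0,0,0,0,0],
    [1,0,0,0.5,0,0,0],
    [1,0,0,0.5,0,0,0],
    [1,0,0,0.5,0,0,0],
    [1,0,0,0.5,0,0,0],
    [1,0,0,0.4,0,0,0],
    [1,0,0,0.2,0,0,0],
    [-1,0,0,0,0,0,0],
    [-1,0,0,0,0,0,0],
    [-1,0,0,0,0,0,0],
    [-1,0,0,0,0,0,0],
    [-1,0,0,0,0,0,0],
    [-1,0,0,0,0,0,0],
    [-1,0,0,0,0,0,0],
    [-1,0,0,0,0,0,0],
    [-1,0,0,0,0,0,0],
    [-1,0,0,0,0,0,0]
  ]
}}

```text
t: 17.62
ee_pos: [490.6, -386.3, 7.4]
orientation: [-3.141, 0.001, 0.0]
ft_force: [0.3, 0.4, 0.1]
width: 19.4
grasp_force: 31.0
```

>>> {"api": "step_arm", "payload": {
  "plan": [
    [-1,0,0,-0.3,0,0,0],
    [-1,0,0,-0.6,0,0,0],
    [-1,0,0,-0.8,0,0,0],
    [-1,0,0,-0.7,0,0,0],
    [-1,0.21,-0.485,0,0,0,0],
    [-1,0.21,-0.485,0,0,0,0],
    [-1,0.21,-0.485,0,0,0,0],
    [-1,0.21,-0.485,0,0,0,0],
    [-1,0.21,-0.485,0,0,0,0],
    [-1,0.21,-0.485,0,0,0,0],
    [-1,0.21,-0.485,0,0,0,0],
    [-1,0.21,-0.485,0,0,0,0],
    [-1,0.21,-0.485,0,0,0,0],
    [-1,0.21,-0.485,0,0,0,0],
    [-1,0.21,-0.485,0,0,0,0],
    [-1,0.21,-0.485,0,0,0,0],
    [-1,0.21,-0.485,0,0,0,0],
    [-1,0.21,-0.485,0,0,0,0],
    [-1,0.21,-0.485,0,0,0,0],
    [-1,0.21,-0.485,0,0,0,0]
  ]
}}

```text
t: 20.12
ee_pos: [659.3, 2.3, 128.5]
orientation: [3.142, -0.001, 0.001]
ft_force: [-0.1, 0.5, -1.4]
width: 19.2
grasp_force: 31.0
```

>>> {"api": "step_arm", "payload": {
  "plan": [
    [-1,0,0,0,0,0,0],
    [-1,0,0,0,0,0,0],
    [-1,0,0,0,0,0,0]
  ]
}}

```text
t: 20.5
ee_pos: [658.6, 0.6, 127.7]
orientation: [3.141, -0.003, -0.0]
ft_force: [-0.3, 0.2, -1.8]
width: 19.2
grasp_force: 31.0
```

```bash
python3 - <<'E'
from h import *
w=grab('wrist');save(w,'w6.png');go(658.6,1.3,16.5);print(get_obs()['grasp_force'])
W=cloud(w);hsv=cv2.cvtColor(w['pixels'],cv2.COLOR_RGB2HSV)
m=(hsv[...,0]>100)&(hsv[...,0]<125)&(hsv[...,1]>150)&(W[...,2]>36)&(W[...,2]<44);P=W[m]
print('blue rim',cv2.minEnclosingCircle(P[:,:2].astype(np.float32)),P[:,2].mean())
E
```

```text
t 20.55 pos [6.587e+02 6.000e-01 1.276e+02] tool x,y dirs [[1.0, -0.002], [-0.002, -1.0]] tilt -1.0 shift units [-1.000e-03 -1.400e-02  2.223e+00]
31.022237694742216
blue rim ((660.6513671875, 1.572452187538147), 30.328834533691406) 39.397823286367306
```

View pics/w6.png

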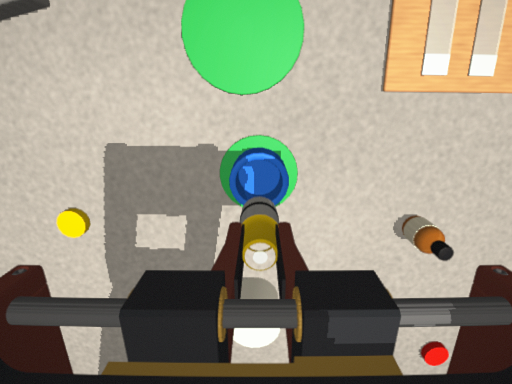

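The objective (259,240) hangs upright from its nose and in line with the pot at (258,178). I'll lower it.

>>> {"api": "step_arm", "payload": {
  "plan": [
    [-1,0.01,-0.01,0.4,0,0,0],
    [-1,0,0,0.4,0,0,0],
    [-1,0,0,0.4,0,0,0],
    [-1,0,0,0.4,0,0,0],
    [-1,0,0,0.3,0,0,0],
    [-1,0,0,0.2,0,0,0],
    [-1,0,0,0.09,0,0,0],
    [-1,0,0,0,0,0,0],
    [-1,0,0,0,0,0,0]
  ]
}}

```text
t: 21.68
ee_pos: [660.0, 2.0, 18.7]
orientation: [3.142, -0.001, 0.002]
ft_force: [0.5, 0.6, -0.7]
width: 18.8
grasp_force: 31.0
```

>>> {"api": "step_arm", "payload": {
  "plan": [
    [-1,0,0,0.02,0,0,0],
    [-1,0,0,0.01,0,0,0],
    [-1,0,0,0,0,0,0]
  ]
}}

```text
t: 22.05
ee_pos: [659.5, 1.9, 16.5]
orientation: [3.142, -0.001, 0.0]
ft_force: [0.9, 0.1, -1.4]
width: 19.0
grasp_force: 31.0
```

>>> {"api": "step_arm", "payload": {
  "plan": [
    [-1,0,0,0.02,0,0,0],
    [-1,0,0,0,0,0,0],
    [-1,0,0,0,0,0,0]
  ]
}}

```text
t: 22.42
ee_pos: [659.8, 2.0, 16.4]
orientation: [-3.142, 0.001, -0.001]
ft_force: [-1.3, 0.0, 6.0]
width: 19.8
grasp_force: 31.1
```

```bash
python3 - <<'E'
from h import *
b=grab('scene');W=cloud(b);cv2.imwrite('pics/c7.png',cv2.resize(b['pixels'][170:250,230:310][...,::-1],None,fx=6,fy=6,interpolation=cv2.INTER_CUBIC))
w=grab('wrist');W=cloud(w);px=w['pixels'].astype(int);o=get_obs();print(o['ft_force'],o['ee_pos'])
y=(px[...,0]>120)&(px[...,2]<0.5*px[...,0])&(np.hypot(W[...,0]-659,W[...,1]-2)<20);print(y.sum(),np.percentile(W[y][:,2],[5,50,95,99]))
m=(np.hypot(W[...,0]-659,W[...,1]-2)<9)&(W[...,2]>50)&(W[...,2]<85);print('top z',m.sum(),np.percentile(W[m][:,2],[50,90,97]))
E
```

```text
[-3.51895923  1.45421074  6.18547025] [659.8211786    2.02323903  16.36838868]
926 [43.04127966 56.00782129 70.40135372 70.8220721 ]
top z 208 [70.88884698 71.61079068 72.00645001]
```

Contact shows as +6 N, and the objective's top is at 71 mm = 4+5+62. Release, lift, and move to the white pot.

>>> {"api": "step_arm", "payload": {
  "plan": [
    [1,0,0,0,0,0,0],
    [1,0,0,0,0,0,0],
    [1,0,0,0,0,0,0],
    [1,0,0,0,0,0,0],
    [1,0,0,0,0,0,0],
    [1,0,0,0,0,0,0],
    [1,0,0,-0.4,0,0,0],
    [1,0,0,-0.7,0,0,0],
    [1,0,0,-0.8,0,0,0],
    [1,0,0,-0.7,0,0,0],
    [1,-0.5,-0.11,0,0,0,0],
    [1,-0.6,0,0,0,0,0],
    [1,-0.6,0,0,0,0,0],
    [1,-0.6,0,0,0,0,0],
    [1,-0.6,0,0,0,0,0],
    [1,-0.51,0,0,0,0,0],
    [1,0,0,0,0,0,0],
    [1,0,0,0,0,0,0]
  ]
}}

```text
t: 24.78
ee_pos: [490.6, 7.6, 146.6]
orientation: [3.142, -0.001, 0.004]
ft_force: [0.1, -0.1, -0.4]
width: 87.5
grasp_force: 0.0
```

```bash
python3 - <<'E'
from h import *
blobs(grab('top'),12);blobs(grab('wrist'),12)
go(489.2,7.5,-11)
E
```

```text
[104, 69, 70, 43, 2299] zt 36.5 circle 859.3 298.3 r 93.2 med [858.3 298.6  35.1] [101 100  96]
[238, 152, 24, 21, 331] zt 56.0 circle 652.8 -0.5 r 5.1 med [ 6.517e+02 -6.000e-01  5.700e+01] [78 66  9]
[316, 186, 14, 14, 155] zt 67.2 circle 592.5 -189.7 r 8.1 med [ 592.7 -189.2   67.1] [54 48 44]
[273, 250, 12, 22, 201] zt 57.8 circle 415.9 -79.7 r 24.3 med [412.6 -77.4  56.5] [105  59 120]
[233, 0, 66, 44, 1085] zt 40.2 circle 657.1 2.1 r 30.4 med [641.6   2.4  39.3] [ 51 125 223]
[251, 0, 29, 25, 605] zt 65.6 circle 654.0 2.9 r 7.6 med [651.6   3.   66.5] [122 101   8]
[425, 65, 60, 34, 1512] zt 67.3 circle 592.1 -188.8 r 9.0 med [ 591.9 -187.8   67.3] [48 47 45]
[230, 149, 59, 64, 2921] zt 56.5 circle 488.8 7.8 r 30.7 med [489.9   8.1  55.7] [210 205 187]
[316, 209, 61, 61, 1425] zt 55.9 circle 414.9 -92.8 r 30.9 med [ 424.3 -103.7   55.3] [150  68 178]
t 24.88 pos [490.4   7.6 146. ] tool x,y dirs [[1.0, -0.001], [-0.001, -1.0]] tilt -1.0 shift units [-3.000e-02  2.000e-03  3.141e+00]
```

>>> {"api": "step_arm", "payload": {
  "plan": [
    [1,-0.03,0,0.4,0,0,0],
    [1,0,0,0.6,0,0,0],
    [1,0,0,0.6,0,0,0],
    [1,0,0,0.6,0,0,0],
    [1,0,0,0.5,0,0,0],
    [1,0,0,0.3,0,0,0],
    [1,0,0,0.14,0,0,0],
    [-1,0,0,0,0,0,0],
    [-1,0,0,0,0,0,0],
    [-1,0,0,0,0,0,0],
    [-1,0,0,0,0,0,0],
    [-1,0,0,0,0,0,0],
    [-1,0,0,0,0,0,0]
  ]
}}

```text
t: 26.5
ee_pos: [488.1, 7.6, -10.8]
orientation: [3.142, -0.001, 0.002]
ft_force: [-1.5, -0.0, 6.2]
width: 62.5
grasp_force: 30.0
```

>>> {"api": "step_arm", "payload": {
  "plan": [
    [-1,0,0,-0.4,0,0,0],
    [-1,0,0,-0.7,0,0,0],
    [-1,0,0,-0.7,0,0,0],
    [-1,0,0,-0.6,0,0,0],
    [-1,0.4,0.12,0,0,0,0],
    [-1,0.5,0,0,0,0,0],
    [-1,0.5,0,0,0,0,0],
    [-1,0.5,0,0,0,0,0],
    [-1,0.5,0,0,0,0,0],
    [-1,0.5,0,0,0,0,0],
    [-1,0.5,0,0,0,0,0],
    [-1,0,0,0,0,0,0],
    [-1,0,0,0,0,0,0],
    [-1,0,0,0,0,0,0]
  ]
}}

```text
t: 28.25
ee_pos: [656.3, 1.5, 108.3]
orientation: [-3.142, 0.001, 0.002]
ft_force: [-0.2, -0.2, -1.3]
width: 62.1
grasp_force: 30.0
```

```bash
python3 - <<'E'
from h import *
def blue(im):
    W=cloud(im);hsv=cv2.cvtColor(im['pixels'],cv2.COLOR_RGB2HSV)
    m=(hsv[...,0]>100)&(hsv[...,0]<125)&(hsv[...,1]>150)&(W[...,2]>36)&(W[...,2]<44);return W[m][:,:2]
w=grab('wrist');save(w,'w8.png')
for s in('scene','wrist'):
    P=blue(grab(s))
    if len(P)>5:
        print(s,len(P),P.min(0).round(1),P.max(0).round(1))
W=cloud(w);m=(np.abs(W[...,2]-175)<4)&(np.hypot(W[...,0]-659,W[...,1]-2)<36)&(w['pixels'].min(2)>100);P=W[m]
if len(P): print('cover top',P[:,2].mean(),cv2.minEnclosingCircle(P[:,:2].astype(np.float32)))
go(658.6,1.6,29)
E
```

```text
scene 135 [634.8 -30.4] [693.5  30.4]
wrist 703 [655.1 -27.9] [690.5  31.8]
cover top 174.50866948337605 ((657.7777709960938, 1.5960901975631714), 30.97630500793457)
t 28.40 pos [657.    1.5 108.6] tool x,y dirs [[1.0, -0.001], [-0.001, -1.0]] tilt -1.0 shift units [ 0.032 -0.002  1.593]
```

View pics/w8.png

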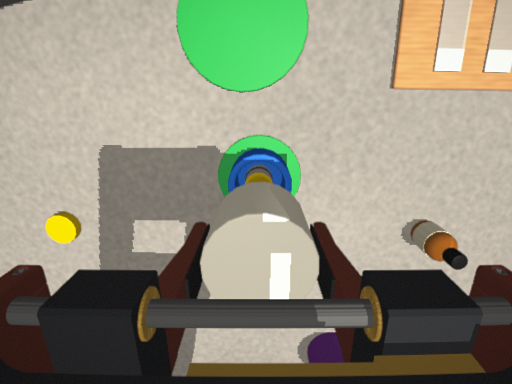

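The picture shows the cover gripped level over the blue pot, whose rim is at (260,175) with the nose inside it. It needs a shift of about 1.7 mm forward. I'll lower it to just above the rim.

>>> {"api": "step_arm", "payload": {
  "plan": [
    [-1,0.035,0,0,0,0,0],
    [-1,0,0,0.3,0,0,0],
    [-1,0,0,0.4,0,0,0],
    [-1,0,0,0.4,0,0,0],
    [-1,0,0,0.3,0,0,0],
    [-1,0,0,0.12,0,0,0],
    [-1,0,0,0,0,0,0],
    [-1,0,0,0,0,0,0],
    [-1,0,0,0,0,0,0]
  ]
}}

```text
t: 29.52
ee_pos: [659.8, 1.5, 33.2]
orientation: [3.142, -0.001, 0.002]
ft_force: [-0.0, 0.7, -1.6]
width: 62.1
grasp_force: 30.0
```

```bash
python3 - <<'E'
from h import *
o=get_obs();print(o['ee_pos'],o['ft_force']);w=grab('wrist');W=cloud(w);hsv=cv2.cvtColor(w['pixels'],cv2.COLOR_RGB2HSV)
m=(hsv[...,0]>100)&(hsv[...,0]<125)&(hsv[...,1]>150)&(W[...,0]>600);P=W[m]
print('blue front',len(P),P.min(0).round(1),P.max(0).round(1))
zt=o['ee_pos'][2]+10.8
C=(w['pixels'].min(2)>70)&(np.hypot(W[...,0]-659,W[...,1]-2)<36);
t=C&(np.abs(W[...,2]-zt-56)<4);q=W[t][:,:2];print('cover top',cv2.minEnclosingCircle(q.astype(np.float32)))
f=C&(W[...,2]>zt+3)&(W[...,2]<zt+45);P=W[f];print('cover side x max',len(P),np.percentile(P[:,0],[90,98,100]))
b=grab('scene');cv2.imwrite('pics/c9.png',cv2.resize(b['pixels'][160:260,210:330][...,::-1],None,fx=5,fy=5,interpolation=cv2.INTER_CUBIC))
E
```

```text
[659.78404019   1.46760481  33.24961631] [-7.52404879e-04  6.81642033e-01 -1.63518352e+00]
blue front 747 [674.  -25.1   5.3] [690.9  28.9  39.9]
cover top ((660.9505004882812, 0.25632429122924805), 32.12138366699219)
cover side x max 1867 [691.00440157 691.27214526 691.6340747 ]
```

View pics/c9.png

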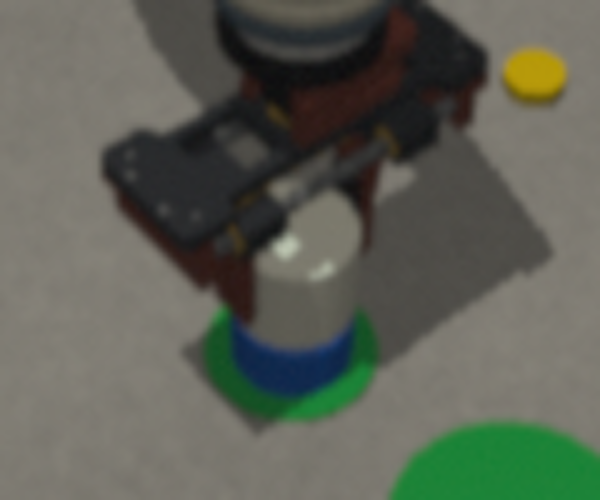

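The cover lines up with the blue pot: front faces at x 691.2 and 690.9. Lower the last 4 mm.

>>> {"api": "step_arm", "payload": {
  "plan": [
    [-1,0,0,0.04,0,0,0],
    [-1,0,0,0.03,0,0,0],
    [-1,0,0,0,0,0,0],
    [-1,0,0,0,0,0,0]
  ]
}}

```text
t: 30.12
ee_pos: [659.2, 1.5, 29.2]
orientation: [3.142, -0.001, 0.0]
ft_force: [-1.1, 0.6, 3.2]
width: 62.6
grasp_force: 30.0
```

>>> {"api": "step_arm", "payload": {
  "plan": [
    [-1,0,0,0.015,0,0,0],
    [-1,0,0,0,0,0,0],
    [-1,0,0,0,0,0,0]
  ]
}}

```text
t: 30.5
ee_pos: [659.3, 1.5, 29.2]
orientation: [3.142, -0.001, 0.0]
ft_force: [-3.1, -0.7, 10.0]
width: 62.7
grasp_force: 30.0
```

>>> {"api": "step_arm", "payload": {
  "plan": [
    [-1,0,0,-0.012,0,0,0],
    [1,0,0,0,0,0,0],
    [1,0,0,0,0,0,0],
    [1,0,0,0,0,0,0],
    [1,0,0,0,0,0,0],
    [1,0,0,0,0,0,0],
    [1,0,0,-0.4,0,0,0],
    [1,0,0,-0.7,0,0,0],
    [1,0,0,-0.7,0,0,0],
    [1,0,0,-0.5,0,0,0],
    [1,-0.28,-0.56,0,0,0,0],
    [1,-0.28,-0.56,0,0,0,0],
    [1,-0.28,-0.56,0,0,0,0],
    [1,-0.28,-0.56,0,0,0,0],
    [1,-0.28,-0.56,0,0,0,0],
    [1,-0.28,-0.56,0,0,0,0],
    [1,-0.28,-0.56,0,0,0,0],
    [1,-0.28,-0.56,0,0,0,0],
    [1,0,0,0,0,0,0],
    [1,0,0,0,0,0,0]
  ]
}}

```text
t: 33.0
ee_pos: [547.9, 225.3, 144.8]
orientation: [-3.141, 0.001, -0.002]
ft_force: [0.2, 0.1, 0.1]
width: 88.0
grasp_force: 0.0
```

```bash
python3 - <<'E'
from h import *
w=grab('wrist');blobs(w);a=grab('top');blobs(a,12,amin=130);go(600,226,-26)
W=cloud(a);t=(np.abs(W[...,2]-96)<4)&(np.hypot(W[...,0]-659,W[...,1])<45);print('cover top',W[t][:,2].mean(),cv2.minEnclosingCircle(W[t][:,:2].astype(np.float32)))
E
```

```text
[436, 31, 76, 73, 4443] zt 94.6 circle 656.4 19.9 r 24.7 med [654.7  27.1  95.1] [205 205 196]
[242, 112, 32, 33, 791] zt 12.7 circle 599.3 227.9 r 17.9 med [599.7 228.2  11.7] [250 239  43]
[103, 210, 40, 38, 734] zt 59.1 circle 485.6 386.7 r 10.4 med [491.  381.6  60. ] [140  48  42]
[471, 248, 41, 24, 578] zt 36.7 circle 440.4 -80.1 r 8.1 med [441.5 -79.1  36.1] [56 25 67]
[104, 69, 71, 43, 2296] zt 36.6 circle 858.0 298.7 r 92.7 med [857.2 299.8  35.1] [104 103  99]
[238, 146, 25, 32, 652] zt 97.3 circle 659.8 0.5 r 30.5 med [6.589e+02 3.000e-01 9.600e+01] [162 167 163]
[315, 186, 15, 14, 158] zt 68.3 circle 592.4 -189.8 r 7.9 med [ 592.6 -189.3   68.3] [57 53 49]
[273, 249, 27, 26, 548] zt 57.6 circle 414.5 -94.0 r 30.3 med [414.  -94.4  56.2] [112  63 128]
t 33.10 pos [548.  224.8 144.3] tool x,y dirs [[1.0, -0.002], [-0.002, -1.0]] tilt -1.0 shift units [ 1.038 -0.026  3.407]
cover top 95.62291735941734 ((660.3184814453125, 1.0743786096572876), 30.9367618560791)
```

The cover is seated: its top is at 95.6 mm, centred at (660, 1). The tag is at (599.4, 227.5), with its top at 12.7. Grip it.

>>> {"api": "step_arm", "payload": {
  "plan": [
    [1,0.5,-0.055,0,0,0,0],
    [1,0.53,0,0,0,0,0],
    [1,0,0,0.6,0,0,0],
    [1,0,0,0.6,0,0,0],
    [1,0,0,0.6,0,0,0],
    [1,0,0,0.6,0,0,0],
    [1,0,0,0.5,0,0,0],
    [1,0,0,0.3,0,0,0],
    [1,0,0,0.15,0,0,0],
    [1,0,0,0.07,0,0,0],
    [1,0,0,0,0,0,0],
    [-1,0,0,0,0,0,0],
    [-1,0,0,0,0,0,0],
    [-1,0,0,0,0,0,0],
    [-1,0,0,0,0,0,0],
    [-1,0,0,0,0,0,0],
    [-1,0,0,0,0,0,0],
    [-1,0,0,0,0,0,0],
    [-1,0,0,0,0,0,0]
  ]
}}

```text
t: 35.48
ee_pos: [598.9, 228.3, -27.2]
orientation: [3.142, -0.001, -0.0]
ft_force: [-0.3, -1.5, 1.2]
width: 34.9
grasp_force: 30.0
```

>>> {"api": "step_arm", "payload": {
  "plan": [
    [-1,0,0,-0.4,0,0,0],
    [-1,0,0,-0.8,0,0,0],
    [-1,0,0,-0.9,0,0,0],
    [-1,0,0,-0.9,0,0,0],
    [-1,0.12,0.454,0,0,0,0],
    [-1,0.12,0.454,0,0,0,0],
    [-1,0.12,0.454,0,0,0,0],
    [-1,0.12,0.454,0,0,0,0],
    [-1,0.12,0.454,0,0,0,0],
    [-1,0.12,0.454,0,0,0,0],
    [-1,0.12,0.454,0,0,0,0],
    [-1,0.12,0.454,0,0,0,0],
    [-1,0.12,0.454,0,0,0,0],
    [-1,0.12,0.454,0,0,0,0],
    [-1,0,0,0,0,0,0],
    [-1,0,0,0,0,0,0],
    [-1,0,0,0,0,0,0]
  ]
}}

```text
t: 37.6
ee_pos: [658.5, 2.0, 122.8]
orientation: [-3.141, -0.0, 0.0]
ft_force: [-0.7, 0.4, -0.4]
width: 35.0
grasp_force: 30.0
```

```bash
python3 - <<'E'
from h import *
w=grab('wrist');W=cloud(w);o=get_obs();go(659.5,1.2,69);print(o['width'],o['grasp_force'])
px=w['pixels'].astype(int);y=(px[...,0]>120)&(px[...,2]<0.4*px[...,0])&(px[...,1]>0.6*px[...,0])&(W[...,2]>100)
P=W[y];print('tag',len(P),np.percentile(P[:,2],[5,50,95]).round(1));t=P[P[:,2]>np.percentile(P[:,2],90)-4];print(cv2.minEnclosingCircle(t[:,:2].astype(np.float32)))
t=(np.abs(W[...,2]-96)<4)&(np.hypot(W[...,0]-659,W[...,1])<45);print('cover',W[t].min(0).round(1),W[t].max(0).round(1))
E
```

```text
t 37.65 pos [658.6   2.  122.8] tool x,y dirs [[1.0, 0.0], [0.0, -1.0]] tilt -1.0 shift units [0.019 0.016 1.077]
34.787193585903964 29.999914169311523
tag 2696 [160.4 161.6 253.7]
((683.5907592773438, 2.2585091590881348), 20.044673919677734)
cover [639.4 -29.1  92. ] [690.7  32.1  97.9]
```

>>> {"api": "step_arm", "payload": {
  "plan": [
    [-1,0.015,0.01,0.3,0,0,0],
    [-1,0,0,0.4,0,0,0],
    [-1,0,0,0.25,0,0,0],
    [-1,0,0,0.09,0,0,0],
    [-1,0,0,0.02,0,0,0],
    [-1,0,0,0,0,0,0],
    [-1,0,0,0,0,0,0],
    [-1,0,0,0,0,0,0]
  ]
}}

```text
t: 38.65
ee_pos: [659.8, 0.7, 70.3]
orientation: [3.142, -0.001, 0.001]
ft_force: [-0.4, -0.2, -0.0]
width: 35.2
grasp_force: 30.0
```

>>> {"api": "step_arm", "payload": {
  "plan": [
    [-1,0,0,0.02,0,0,0],
    [-1,0,0,0,0,0,0],
    [-1,0,0,0,0,0,0]
  ]
}}

```text
t: 39.02
ee_pos: [659.4, 0.7, 68.8]
orientation: [-3.142, 0.001, 0.0]
ft_force: [-0.7, -0.4, 0.9]
width: 35.0
grasp_force: 30.0
```

>>> {"api": "step_arm", "payload": {
  "plan": [
    [-1,0,0,0.012,0,0,0],
    [-1,0,0,0,0,0,0],
    [-1,0,0,0,0,0,0]
  ]
}}

```text
t: 39.4
ee_pos: [659.6, 0.7, 68.8]
orientation: [3.142, -0.001, 0.0]
ft_force: [-2.5, -0.2, 4.9]
width: 35.2
grasp_force: 30.0
```

Contact at +4.9 N. Release, lift, and back away to the side for a last look.

>>> {"api": "step_arm", "payload": {
  "plan": [
    [1,0,0,0,0,0,0],
    [1,0,0,0,0,0,0],
    [1,0,0,0,0,0,0],
    [1,0,0,0,0,0,0],
    [1,0,0,0,0,0,0],
    [1,0,0,-0.3,0,0,0],
    [1,0,0,-0.7,0,0,0],
    [1,0,0,-0.8,0,0,0],
    [1,0,0,-0.8,0,0,0],
    [1,-0.6,0,0,0,0,0],
    [1,-0.6,0,0,0,0,0],
    [1,-0.6,0,0,0,0,0],
    [1,0,0,0,0,0,0],
    [1,0,0,0,0,0,0],
    [1,0,0,0,0,0,0]
  ]
}}

```text
t: 41.28
ee_pos: [570.7, 0.8, 198.5]
orientation: [-3.142, 0.001, -0.002]
ft_force: [-0.5, -0.6, 0.3]
width: 87.8
grasp_force: 0.0
```

```bash
python3 - <<'E'
from h import *
o=get_obs();print(o['t'],o['ee_pos'].round(1));b=grab('scene');w=grab('wrist');blobs(w,12)
A=cv2.resize(b['pixels'][130:260,180:380],None,fx=3.9,fy=4,interpolation=cv2.INTER_CUBIC)[...,::-1];cv2.imwrite('pics/end.png',A)
W=cloud(w);t=(np.abs(W[...,2]-96)<3)&(np.hypot(W[...,0]-659,W[...,1])<45);print('cover',cv2.minEnclosingCircle(W[t][:,:2].astype(np.float32)))
E
```

```text
41.275 [570.7   0.8 198.5]
[228, 58, 62, 67, 3226] zt 108.1 circle 660.2 0.8 r 17.9 med [660.8   1.3 107.6] [249 239  53]
[389, 135, 42, 29, 848] zt 67.5 circle 592.5 -188.6 r 8.6 med [ 592.4 -187.6   67.4] [56 53 51]
[302, 246, 43, 53, 1570] zt 56.2 circle 414.9 -93.8 r 31.3 med [413.3 -88.6  55.5] [151  67 181]
cover ((660.1549072265625, 1.5607277154922485), 31.222734451293945)
```

View pics/end.png

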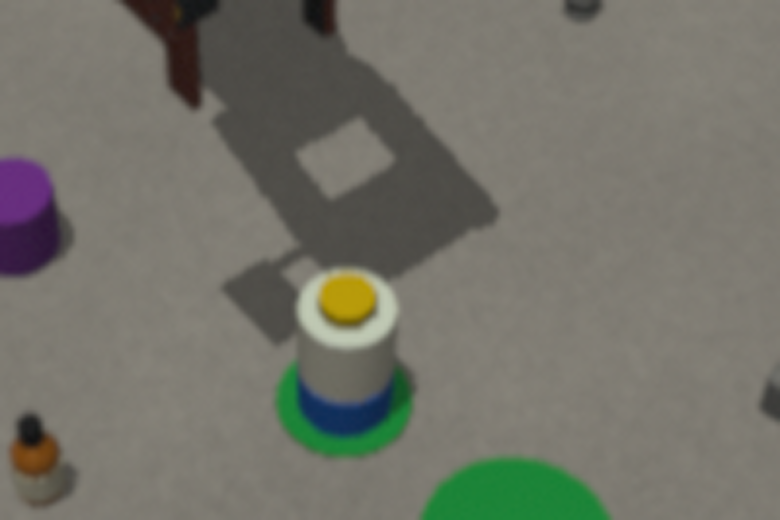

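The picture shows the finished column on the small mat at (345,360), with the tag flat and centred at (348,298), its top at 108 mm. The gripper is clear of it, so I'm handing in.

```bash
python3 -c "
from workcell import ctrl
print(ctrl.close_job())"
```

```text
the job is handed in; nothing more can be done
None
```

The column stands on the smaller green mat (blue pot, yellow objective, white cover, yellow tag), each piece was let go with all positions measured within tolerance, and I handed the job in at about 41 s; the hand-in returned no verdict.

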